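# Hang an engine cover behind the lip of the washer rail

## Task

Pick up the engine cover that has the hooked hanger by its grip block, lift its hook over the anti-jump lip of the carrier rail and lower it into the channel behind the lip. Slide it gently along the channel towards the rail's left end (+y) until the hook meets the stop dog, and lower it fully home into the pocket there; then let go so that it hangs upright by itself. Never bear on the rail with more than 30 N, and leave the other things where they are.

Things in the scene. Friction and masses are not known exactly. Their poses are not given: they have to be found in the camera images.
- grip (a point): Centre of the hooked hanger's steel grip block, 14 mm thick (own x), 40 wide (y), from 28 mm below this point to 22 mm above. At the start the hanger stands upright on the bench, this point 150 mm up. Own axes: x from block towards hook, z up. The hook's arm (30 mm wide, 6 thick) leaves towards +x, its top 28 mm below this point. Whole part 0.35 to 0.7 kg, balanced under the block.
- hanger_cover (a point): Centre of the aluminium engine cover fixed below the grip block by a 40 mm wide strap: 36 mm in x, 100 mm in y, 60 mm high; 120 mm below the grip centre. Axes as for the grip. Its back face is 18 mm from this point towards the hook (+x). This cover alone has the hooked hanger.
- hook_tip (a point): Middle of the lower end of the hook's tongue: 6 mm thick (own x), 30 mm wide (own y), hanging 28 mm below the arm's underside. From the grip centre it lies 31 mm towards +x and 62 mm lower. Axes as for the grip.
- rail: Fixed steel channel rail, 360 mm long along own y (left end +y); origin on the bench midway along, below the slot's centre line. Own x points to the far side from the robot, z up. Slot 11 mm wide, open upward. Anti-jump lip: the 4 mm wall on the robot's side (x -9.5 to -5.5 mm), from 44 to 144 mm above the bench; the hung cover leans on its front. Back wall 4 mm, top 138 mm.
- rail_slot (a point): Middle of the slot at lip-top height (144 mm), axes as the rail. In the slot is a locked shuttle, placed differently each time and not measured: towards +y a level floor, then a pocket 36 mm long and 10 mm deeper (floor 120 mm above the bench), then at once the stop dog, 12 mm long, filling the slot, top 155 mm. The pocket's middle lies between 30 mm to -y and 40 mm to +y of the rail's middle.
- rail_leadin (a point): Point on the slot's centre line, 75 mm from the rail's middle towards -y, on the level floor (130 mm above the bench, 14 mm below the lip's top). A tongue set down centred here always lands on this floor, on the pocket's -y side. All is rigid, so forces rise quickly: find floor and dog by touch. The floor beyond the dog is not the pocket.
- plain_cover: Leave alone: a second engine cover, 36 x 100 x 60 mm, aluminium, without hanger or hook; origin at the centre of its underside.
- gear: Leave alone: steel gear lying flat, 92 mm across, 26 mm high; origin at the centre of its underside.
- piston: Leave alone: aluminium piston standing on the bench, 64 mm across, 45 mm high; origin at the centre of its underside.
- wrench: Leave alone: steel wrench lying flat, 170 mm long; origin at the centre of its underside.
- jar: Leave alone: closed glass jar, 66 mm across, 85 mm high; origin at the centre of its underside.
- bearing: Leave alone: steel bearing ring lying flat, 56 mm across, 16 mm high; origin at the centre of its underside.
- bolt_tray: Leave alone: low steel tray of bolts, 120 x 160 x 30 mm; origin at the centre of its underside.

How it is judged:
By the outcome, as a careful person would: the job done as asked, in the order asked, and still so for the second after the job is handed in, with the robot touching nothing.
It also fails if it takes over 64 s, if anything falls off the work surface, if the arm or the gripper's body presses on something with over 40 N, if the wrist force passes 120 N, or if a joint passes its speed limit or range.

## Robot

A 7-joint arm with a two-finger parallel gripper is mounted at the origin on the work surface. World frame = base frame: x ahead of the robot, y to its left, z up, the work surface at z = 0. Lengths are in m, angles in rad, forces in N, time in s.
With the tool pointing down it reaches from about 0.35 to 0.9 m from the base axis. Payload 8.1 kg.
Tool frame: the origin (TCP) lies at the very end of the fingers, on their centre line; the grasp point (between the pads) lies 19 mm behind it (grasp_offset is the distance from the TCP to the grasp point, in m); z points along the fingers, y is the line along which they close (so a half turn about z gives the same grasp; the last joint's range is limited). The gripper opens to 92 mm and grips with 3 to 60 N. Pads are 19 mm wide; open, the fingers measure 130 mm over their backs; the gripper's body (75 mm by 190 mm) begins 47 mm behind the grasp point.
Start: joints at [1.041, 0.434, 0.025, 1.573, -0.012, 1.134, -0.075], TCP at [0.259, -0.569, 0.191] pointing down, gripper open.
Joint ranges: [-2.62, 2.62], [-0.44, 2.09], [-1.27, 1.32], [0.08, 2.57], [-1.32, 4.46], [0.12, 2], [-2.74, 2.74]. Speed limits (rad/s): [2.22, 2.22, 3.01, 3.01, 3.14, 3.14, 3.14].

## Interface

Orientations are given as a rotation vector (axis times angle).
In Python, from cell import observe, get_image, camera_params, sign_off, silhouettes, grasp_offset gives the robot as it stands. The module is installed in compiled form; this text tells all that it offers.
- The arm moves only by the tool jog_arm, never from a script. Its argument "motion" is a list that holds one entry, the list of rows, each a list of 7 numbers: the shift along the tool's x, y, z in m, then the turn, a rotation vector about the tool's x, y, z in rad, then the closure, from -1 (fully open) to 1 (shut), so that 0 is half open. In form: [[[dx, dy, dz, wx, wy, wz, hand], ...]]. A call has 1 to 10 rows; each row is the pose to reach, as a shift and turn from the pose commanded when the call began, along the tool's axes at that moment; what a row does not reach only later rows make up. A row lasts 1/12 s, in which the tool goes at most 41.7 mm and 7.16 degrees, less where a joint would pass 70% of its speed; a pose out of reach is approached as far as the arm can. A call with a gripper value outside its range is refused whole. The fingers move at their own pace and stop on an object; "force" is the grip in N (left out, the last holds). Time passes only in rows, so rows that repeat a pose let the fingers close. It gives the time, the measured TCP pose, the force, the opening and the grip force at its end, in the units of the state.
- observe(): the state, without advancing time (a new reading comes with each control period).
- get_image(name): name is "scene" or "side" or "wrist"; returns the picture (480x640x3 uint8, red, green, blue); there is no depth.
- camera_params(name): a dict with "vertical_fov" (degrees; the focal length in pixels is half the picture's height over the tangent of half this angle, whatever the lens; pixels are square), "cx", "cy" (the principal point, pixels), "T" (4x4, takes a point from camera to world coordinates). Camera axes: x right, y down, z forward; pixel columns grow to the right and rows downward; lengths in m; the calibration is good to about 2 mm. A picture is of the moment at which its call begins: read the wrist's pose just before it. camera_params takes no time and is no camera call; for the wrist camera it gives the pose at the moment of the call.
- sign_off(): hands the job in; it is judged then, once.
Trained networks look in the newest picture that a camera, given by its name, has taken for a name from the list of things; names that differ only in an ending like _2 or _b are one class to them, and where a whole thing is asked for, a point or a joint stands for the part that bears it (a point fixed in the world has none). Each returns a list of dicts, best first, with "p" (0 to 1); they miss things now and then, are a little off and sometimes report something else, mostly with a low value. They report only what shows in the picture. A call takes as long as a camera call.
- silhouettes(query, camera): "mask" (480x640 bool, what is visible of it) and "pixel" ([column, row] in pixels, amid what is visible of it).
The state is a dict: "clock": time; "joints": joint angles; "dq": joint speeds; "joint_efforts": joint torques, N m; "position": TCP position; "ee_rot": TCP orientation; "force": force on the tool from outside, world axes, zero at the start; "ft_torque": the same for the moment, N m; "width": opening from 0.0 (shut) to 1.0 (fully open); "gripper_force": force on a finger pad.
Only numpy, scipy, OpenCV 4.12 (cv2) and the standard library are available. Lean on these libraries where they do the work, as an engineer would, in place of code of your own. Each camera call takes 0.05 s, during which the arm holds its last target. There are 200 camera calls.

## Working session

There is one attempt and no reset: what is moved stays moved. The work goes in short steps, Python scripts to look and compute and a tool call to move; the robot and the scene stay as the last step left them, time stands still between calls to the robot, and variables do not carry over. Pictures are saved under pics/ and viewed, at most 10 in all, crops included, and the job is handed in when it is done.

Besides the shell and the picture viewer there is one more tool, called after "Emit:" as a command line: name --argument value ..., lists and objects as JSON in quotes. jog_arm: Moves the arm, as the interface text tells. Its arguments: {"type":"object","properties":{"motion":{"type":"array"},"force":{"type":"number"}},"required":["motion"]}

```bash
mkdir -p pics
cat > h.py <<'E'
import numpy as np, cv2
from cell import *
from scipy.spatial.transform import Rotation as R
def ray(cam,px):
    p=camera_params(cam); f=240/np.tan(np.radians(p["vertical_fov"])/2); T=np.array(p["T"])
    d=T[:3,:3]@np.array([(px[0]-p["cx"])/f,(px[1]-p["cy"])/f,1]); return T[:3,3],d/np.linalg.norm(d)
def atz(cam,px,z):
    o,d=ray(cam,px); return o+d*(z-o[2])/d[2]
def proj(cam,P):
    p=camera_params(cam); f=240/np.tan(np.radians(p["vertical_fov"])/2); T=np.linalg.inv(np.array(p["T"]))
    c=(T[:3,:3]@np.atleast_2d(P).T).T+T[:3,3]; return np.c_[p["cx"]+f*c[:,0]/c[:,2],p["cy"]+f*c[:,1]/c[:,2]]
def save(n,im): cv2.imwrite("pics/"+n,im[:,:,::-1])
def tri(a,b):
    (o1,d1),(o2,d2)=a,b; A=np.c_[d1,-d2]; s=np.linalg.lstsq(A,o2-o1,rcond=None)[0]; p,q=o1+s[0]*d1,o2+s[1]*d2
    return (p+q)/2,np.linalg.norm(p-q)
E
python3 - <<'E'
from h import *
np.set_printoptions(precision=4,suppress=True)
s=observe();print({k:np.round(v,3) for k,v in s.items()},grasp_offset)
ims=[]
for c in ("scene","side"):
    im=get_image(c); p=camera_params(c); print(c,p["vertical_fov"],np.array(p["T"]))
    save(c+"0.png",im)
    for q in ("grip","hanger_cover","hook_tip","rail","rail_slot","rail_leadin"):
        for r in silhouettes(q,c)[:2]:
            m=r["mask"]; ys,xs=np.where(m); print(c,q,round(r["p"],2),np.round(r["pixel"],1),m.sum(),(xs.min(),xs.max(),ys.min(),ys.max()) if len(xs) else None)
E
```

```text
{'clock': np.float64(0.0), 'joints': array([ 1.041,  0.435,  0.025,  1.574, -0.012,  1.134, -0.075]), 'dq': array([ 0.002, -0.001, -0.001,  0.001, -0.   , -0.001,  0.001]), 'joint_efforts': array([  0.001, -66.785,   0.985, -31.446,  -0.061,   0.043,   0.   ]), 'position': array([ 0.258, -0.568,  0.19 ]), 'ee_rot': array([-3.069, -0.665,  0.001]), 'force': array([ 0.222,  0.301, -0.093]), 'ft_torque': array([0.012, 0.029, 0.003]), 'gripper_force': np.float64(0.0), 'width': np.float64(0.999)} 0.0188
scene 49.94598819012183 [[-0.7973  0.3557 -0.4876  1.1541]
 [ 0.6035  0.466  -0.647   0.8177]
 [-0.0029 -0.8101 -0.5863  0.8239]
 [ 0.      0.      0.      1.    ]]
scene grip 0.94 [274.6 186.2] 863 (np.int64(259), np.int64(283), np.int64(149), np.int64(209))
scene hanger_cover 0.62 [271.9 185.7] 779 (np.int64(259), np.int64(282), np.int64(149), np.int64(208))
scene hook_tip 0.77 [270.9 185.7] 822 (np.int64(259), np.int64(283), np.int64(149), np.int64(208))
scene rail 0.86 [323.1 272.5] 5536 (np.int64(252), np.int64(374), np.int64(220), np.int64(352))
scene rail_slot 0.93 [320.9 276. ] 536
[... 316 characters left out ...]
 -0.0572]
 [-0.6216  0.4441 -0.6453  0.7669]
 [ 0.0102 -0.8191 -0.5735  0.7949]
 [ 0.      0.      0.      1.    ]]
side grip 0.83 [422.1 213.3] 1367 (np.int64(401), np.int64(436), np.int64(172), np.int64(238))
side hanger_cover 0.61 [424.2 210.1] 1433 (np.int64(401), np.int64(437), np.int64(171), np.int64(238))
side hook_tip 0.74 [418.  210.5] 1432 (np.int64(401), np.int64(437), np.int64(171), np.int64(238))
side rail 0.98 [250. 260.] 5385 (np.int64(195), np.int64(309), np.int64(202), np.int64(329))
side rail 0.55 [322.1 212.4] 1183 (np.int64(306), np.int64(348), np.int64(196), np.int64(240))
side rail_slot 0.89 [250.6 261.1] 5579 (np.int64(195), np.int64(309), np.int64(201), np.int64(329))
```

View pics/scene0.png

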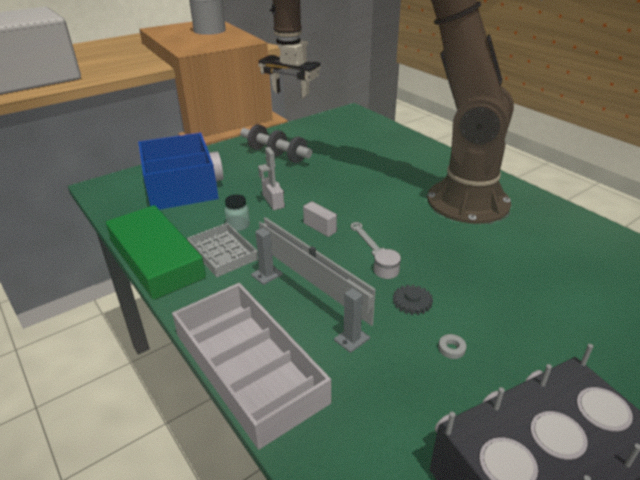

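View pics/side0.png

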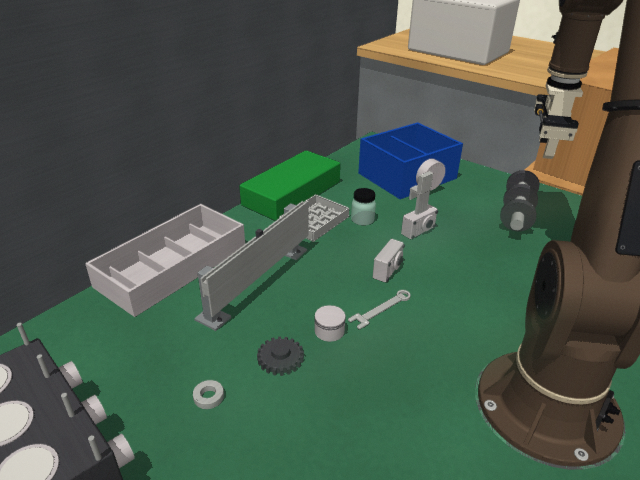

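The scene view shows the hanger at about (272,185) and the rail from (262,222) to (372,320). The side view shows the hanger at (422,205) and the rail from (308,205) to (203,280). The dog shows at scene (312,252) and side (262,232).

Run:
```python
from h import *
a=cv2.resize(cv2.imread("pics/scene0.png")[140:330,250:383],None,fx=3,fy=3,interpolation=cv2.INTER_CUBIC)
b=cv2.imread("pics/side0.png"); b1=cv2.resize(b[195:330,190:320],None,fx=3,fy=3,interpolation=cv2.INTER_CUBIC); b2=cv2.resize(b[155:245,390:450],None,fx=2,fy=2,interpolation=cv2.INTER_CUBIC)
o=np.zeros((590,800,3),np.uint8); o[:570,:399]=a; o[:405,400:790]=b1; o[406:586,400:520]=b2
cv2.imwrite("pics/comp.png",o)
np.set_printoptions(precision=4,suppress=True)
for n,p,q in (("rail right end top",(263,222),(308,205)),("left",(373,291),(203,276)),("dog",(312,250),(262,230)),("hanger top",(271,151),(431,160)),("cover",(272,195),(420,222))):
    print(n,tri(ray("scene",p),ray("side",q)))
```

```text
rail right end top (array([ 0.6525, -0.1083,  0.1285]), np.float64(0.0005110182515839822))
left (array([0.62  , 0.2568, 0.1462]), np.float64(0.002725861771857411))
dog (array([0.6374, 0.0723, 0.149 ]), np.float64(0.008796707978822725))
hanger top (array([ 0.4722, -0.3634,  0.1876]), np.float64(0.04201785824872354))
cover (array([ 0.4745, -0.3662,  0.0213]), np.float64(0.0064727131869095084))
```

View pics/comp.png

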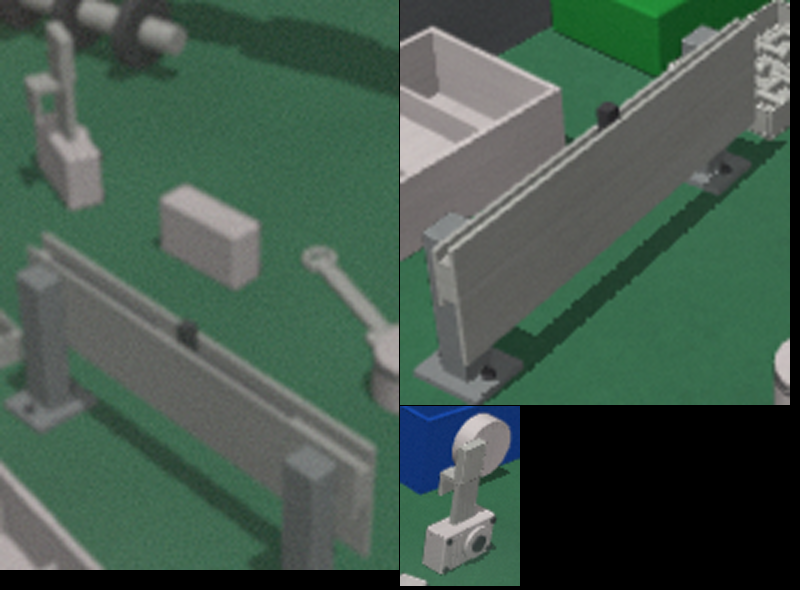

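Run:
```python
from h import *
np.set_printoptions(precision=4,suppress=True)
for n,p,q,z in (("rail right end top",(265.7,218.3),(315,196.7),.144),("left",(375,289),(208.3,281),.144),("dog",(312.3,248.3),(259,230.7),.155),("griptop",(269.5,148.5),(425.5,172.5),.172),("plain top",(320,209),(391,248),.06)):
    print(n,atz("scene",p,z),atz("side",q,z),tri(ray("scene",p),ray("side",q)))
# tongue tip/ arm end in scene
print("arm end top", atz("scene",(250+33/3,140+80/3),.122))
print(R.from_rotvec(observe()["ee_rot"]).as_matrix())
p=camera_params("wrist");print(p["vertical_fov"],np.array(p["T"]),observe()["position"])
```

```text
rail right end top [ 0.6504 -0.097   0.144 ] [ 0.648 -0.13   0.144] (array([ 0.6425, -0.117 ,  0.1413]), np.float64(0.01958876947067074))
left [0.6118 0.2547 0.144 ] [0.6035 0.2574 0.144 ] (array([0.6088, 0.2524, 0.1395]), np.float64(0.0023167601925604387))
dog [0.6403 0.0807 0.155 ] [0.6377 0.0784 0.155 ] (array([0.6387, 0.0779, 0.1535]), np.float64(0.0015467912832384254))
griptop [ 0.4708 -0.3647  0.172 ] [ 0.478  -0.3661  0.172 ] (array([ 0.4745, -0.3584,  0.1758]), np.float64(0.0006661169998861548))
plain top [ 0.4441 -0.1588  0.06  ] [ 0.4458 -0.1685  0.06  ] (array([ 0.4432, -0.1619,  0.0614]), np.float64(0.005977239614232727))
arm end top [ 0.5016 -0.3682  0.122 ]
[[ 0.9103  0.4139  0.    ]
 [ 0.4139 -0.9103 -0.0001]
 [-0.      0.0001 -1.    ]]
63.14679630227481 [[ 0.4136 -0.8709 -0.2655  0.3311]
 [-0.9105 -0.3958 -0.1198 -0.5364]
 [-0.0008  0.2913 -0.9566  0.3838]
 [ 0.      0.      0.      1.    ]] [ 0.2587 -0.569   0.191 ]
```

Emit:
jog_arm --motion '[[[0.01,-0.004,-0.02,0,0,-0.11,-1],[0.04,-0.014,-0.05,0,0,-0.23,-1],[0.075,-0.026,-0.08,0,0,-0.35,-1],[0.11,-0.039,-0.09,0,0,-0.47,-1],[0.147,-0.052,-0.09,0,0,-0.59,-1],[0.184,-0.065,-0.09,0,0,-0.71,-1],[0.22,-0.078,-0.09,0,0,-0.83,-1],[0.25,-0.088,-0.09,0,0,-0.95,-1],[0.272,-0.096,-0.09,0,0,-1.07,-1],[0.2815,-0.0995,-0.09,0,0,-1.145,-1]]]'

```text
clock: 1.53
position: [0.4769, -0.3578, 0.2811]
ee_rot: [2.207, 2.236, 0.003]
force: [-0.5, -0.5, -0.4]
width: 0.996
gripper_force: 0.0
```

Run:
```python
from h import *
np.set_printoptions(precision=4,suppress=True)
s=observe();print(s["clock"],s["position"],s["joints"],R.from_rotvec(s["ee_rot"]).as_matrix())
im=get_image("wrist");save("w1.png",im)
for q in ("grip","hanger_cover"):
  for r in silhouettes(q,"wrist")[:2]:
    ys,xs=np.where(r["mask"]);print(q,r["p"],r["pixel"],xs.min(),xs.max(),ys.min(),ys.max())
```

```text
1.5333 [ 0.4769 -0.3578  0.2811] [ 0.7709  0.3524 -0.3035  1.4861  0.1047  1.3186  0.4717] [[-0.0129  0.9999  0.0016]
 [ 0.9999  0.0129  0.0015]
 [ 0.0014  0.0016 -1.    ]]
grip 0.56 [310.5, 208.2] 286 351 155 257
hanger_cover 0.79 [314.0, 213.5] 286 351 155 257
```

View pics/w1.png

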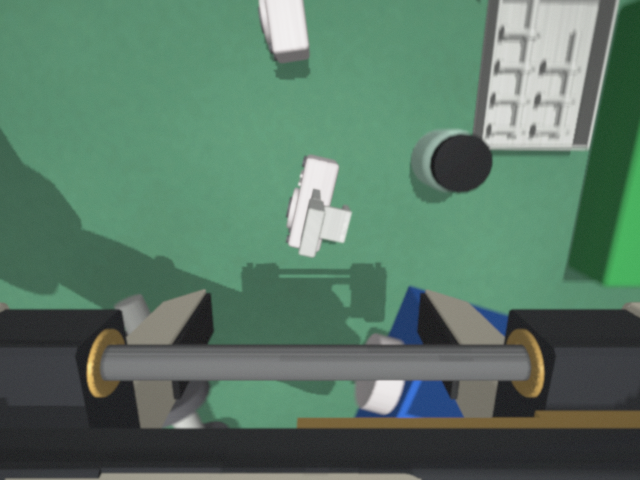

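The wrist view shows the hanger at about (318,207), hook to the right, cover's long axis leaning clockwise by about 15 degrees. I zoom in.

Run:
```python
from h import *
im=cv2.imread("pics/w1.png");cv2.imwrite("pics/w1c.png",cv2.resize(im[145:265,270:370],None,fx=5,fy=5,interpolation=cv2.INTER_CUBIC))
```

```text
(no output)
```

View pics/w1c.png

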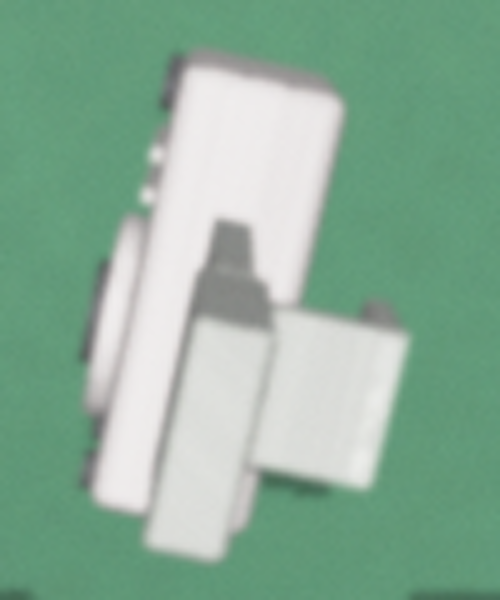

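Run:
```python
from h import *
np.set_printoptions(precision=4,suppress=True)
c=lambda u,v,z: atz("wrist",(270+u/5,145+v/5),z)
B=np.array([c(u,v,.172) for u,v in((200,317),(272,330),(225,562),(146,545))]); print(B,B.mean(0))
print(np.linalg.norm(B-np.roll(B,-1,0),axis=1))
f=(B[0]+B[1]-B[2]-B[3])/2; print("yaw",np.degrees(np.arctan2(-f[0],f[1])))
A=np.array([c(408,330,.122),c(370,490,.122)]);d=A[0]-A[1];print(A,A.mean(0),np.degrees(np.arctan2(-d[0],d[1])),np.linalg.norm(d))
C=np.array([c(185,65,.06),c(95,500,.06),c(342,95,.06)]);d=C[0]-C[1];print(C,np.degrees(np.arctan2(-d[0],d[1])),np.linalg.norm(d),(C[1]+C[2])/2)
```

```text
[[ 0.4704 -0.3433  0.172 ]
 [ 0.4817 -0.3454  0.172 ]
 [ 0.4743 -0.3839  0.172 ]
 [ 0.4615 -0.381   0.172 ]] [ 0.472  -0.3634  0.172 ]
[0.0115 0.0391 0.0132 0.0386]
yaw -12.10402313015383
[[ 0.5078 -0.3558  0.122 ]
 [ 0.5015 -0.3864  0.122 ]] [ 0.5047 -0.3711  0.122 ] -11.66051549350101 0.031200652978006928
[[ 0.466  -0.3128  0.06  ]
 [ 0.4455 -0.4069  0.06  ]
 [ 0.4986 -0.3189  0.06  ]] -12.276954043480233 0.09631485382989724 [ 0.472  -0.3629  0.06  ]
```

The measurements agree: grip (0.472, -0.363), yaw -12°. I go down and then grip.

Emit:
jog_arm --motion '[[[-0.002,-0.002,0.015,0,0,0.1,-1],[-0.004,-0.004,0.045,0,0,0.2,-1],[-0.0056,-0.005,0.08,0,0,0.224,-1],[-0.0056,-0.005,0.11,0,0,0.224,-1],[-0.0056,-0.005,0.133,0,0,0.224,-1],[-0.0056,-0.005,0.146,0,0,0.224,-1],[-0.0056,-0.005,0.15,0,0,0.224,-1],[-0.0056,-0.005,0.15,0,0,0.224,-1]]]' --force 40

```text
clock: 2.35
position: [0.4671, -0.3686, 0.13]
ee_rot: [-2.458, -1.954, 0.002]
force: [-0.1, 0.1, 1.2]
width: 1.0
gripper_force: 0.0
```

Emit:
jog_arm --motion '[[[0,0,0,0,0,0,1],[0,0,0,0,0,0,1],[0,0,0,0,0,0,1],[0,0,0,0,0,0,1],[0,0,0,0,0,0,1],[0,0,0,0,0,0,1],[0,0,0,0,0,0,1],[0,0,0,0,0,0,1]]]' --force 40

```text
clock: 3.02
position: [0.4688, -0.3675, 0.131]
ee_rot: [2.455, 1.96, -0.0]
force: [-0.3, -0.9, -0.3]
width: 0.47
gripper_force: 0.0
```

Run:
```python
from h import *
np.set_printoptions(precision=4,suppress=True)
s=observe();print(s["clock"],s["position"],s["force"],s["width"],s["gripper_force"],s["joints"],R.from_rotvec(s["ee_rot"]).as_matrix())
```

```text
3.0167 [ 0.4688 -0.3675  0.131 ] [-0.3083 -0.8748 -0.3146] 0.4703981060969005 0.0 [ 0.7511  0.4581 -0.2483  1.7054  0.1301  0.9941  0.2332] [[ 0.2212  0.9752  0.    ]
 [ 0.9752 -0.2212 -0.0001]
 [-0.0001  0.0001 -1.    ]]
```

Emit:
jog_arm --motion '[[[0.0045,0.002,0,0,0,0,1],[0.0045,0.002,0,0,0,0,1],[0.0045,0.002,0,0,0,0,1],[0.0045,0.002,0,0,0,0,1],[0.0045,0.002,0,0,0,0,1],[0.0045,0.002,0,0,0,0,1],[0.0045,0.002,0,0,0,0,1],[0.0045,0.002,0,0,0,0,1]]]' --force 40

```text
clock: 3.68
position: [0.4718, -0.3635, 0.1309]
ee_rot: [2.455, 1.96, 0.0]
force: [0.9, -0.2, -0.5]
width: 0.141
gripper_force: 40.0
```

Run:
```python
from h import *
np.set_printoptions(precision=4,suppress=True)
s=observe();print(s["clock"],s["position"],s["force"],s["width"]*92,s["gripper_force"],s["joints"],R.from_rotvec(s["ee_rot"]).as_matrix())
```

```text
3.6833 [ 0.4718 -0.3635  0.1309] [ 0.8528 -0.1788 -0.4752] 12.956853182607425 40.002418756484985 [ 0.7435  0.4582 -0.2494  1.7056  0.1305  0.9939  0.2245] [[ 0.2211  0.9752  0.0001]
 [ 0.9752 -0.2211  0.    ]
 [ 0.0001  0.0001 -1.    ]]
```

Emit:
jog_arm --motion '[[[0,0,-0.01,0,0,0,1],[0,0,-0.035,0,0,0,1],[0.01,0.002,-0.065,0,0,0,1],[0.03,0.005,-0.095,0,0,-0.03,1],[0.06,0.01,-0.12,0,0,-0.06,1],[0.095,0.016,-0.14,0,0,-0.1,1],[0.13,0.022,-0.149,0,0,-0.14,1],[0.167,0.028,-0.149,0,0,-0.18,1],[0.204,0.034,-0.149,0,0,-0.22,1],[0.24,0.04,-0.149,0,0,-0.25,1]]]'

```text
clock: 4.52
position: [0.5636, -0.1366, 0.2804]
ee_rot: [-2.189, -2.253, 0.001]
force: [1.0, -0.1, -5.5]
width: 0.144
gripper_force: 40.0
```

Emit:
jog_arm --motion '[[[0.035,-0.004,0,0,0,-0.03,1],[0.063,-0.006,0,0,0,-0.05,1],[0.083,-0.008,0,0,0,-0.07,1],[0.092,-0.009,0,0,0,-0.08,1],[0.095,-0.009,0,0,0,-0.08,1],[0.095,-0.009,0,0,0,-0.08,1],[0.095,-0.009,0,0,0,-0.08,1],[0.095,-0.009,0,0,0,-0.08,1]]]'

```text
clock: 5.18
position: [0.5524, -0.046, 0.2797]
ee_rot: [2.103, 2.333, -0.001]
force: [-0.4, -0.8, -5.0]
width: 0.146
gripper_force: 40.0
```

Run:
```python
from h import *
np.set_printoptions(precision=4,suppress=True)
s=observe();print(s["clock"],s["position"],s["force"],s["ft_torque"],s["joints"],R.from_rotvec(s["ee_rot"]).as_matrix())
save("w2.png",get_image("wrist"))
for q in ("rail","grip"):
  for r in silhouettes(q,"wrist")[:2]:
    ys,xs=np.where(r["mask"]);print(q,r["p"],r["pixel"],xs.min(),xs.max(),ys.min(),ys.max())
```

```text
5.1833 [ 0.5524 -0.046   0.2797] [-0.4287 -0.8335 -5.0317] [-0.01   -0.1048  0.017 ] [ 0.3274  0.2984 -0.4504  1.5801  0.1344  1.2942 -0.039 ] [[-0.1033  0.9946 -0.0003]
 [ 0.9946  0.1033 -0.001 ]
 [-0.0009 -0.0004 -1.    ]]
rail 0.95 [424.8, 148.2] 387 458 0 293
rail 0.28 [167.3, 154.6] 146 201 90 232
grip 0.77 [321.0, 248.0] 282 378 162 344
```

View pics/w2.png

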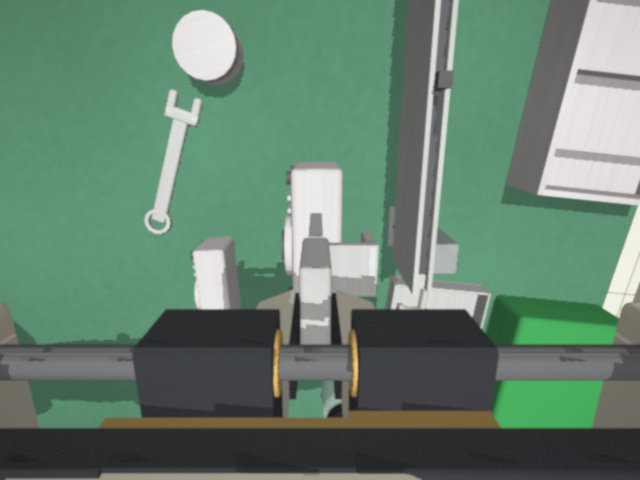

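The wrist view shows the rail's lip running from (415,290) to (437,0), the dog at (444,78) and the held hanger at (316,280). I enlarge the rail and hook.

Run:
```python
from h import *
im=cv2.imread("pics/w2.png")
z=lambda a:cv2.resize(a,None,fx=4,fy=4,interpolation=cv2.INTER_CUBIC)
o=np.hstack([z(im[0:150,400:466]),z(im[150:300,396:462]),z(im[200:350,295:361][:, :])])
cv2.imwrite("pics/w2c.png",o); print(o.shape)
```

```text
(600, 792, 3)
```

View pics/w2c.png

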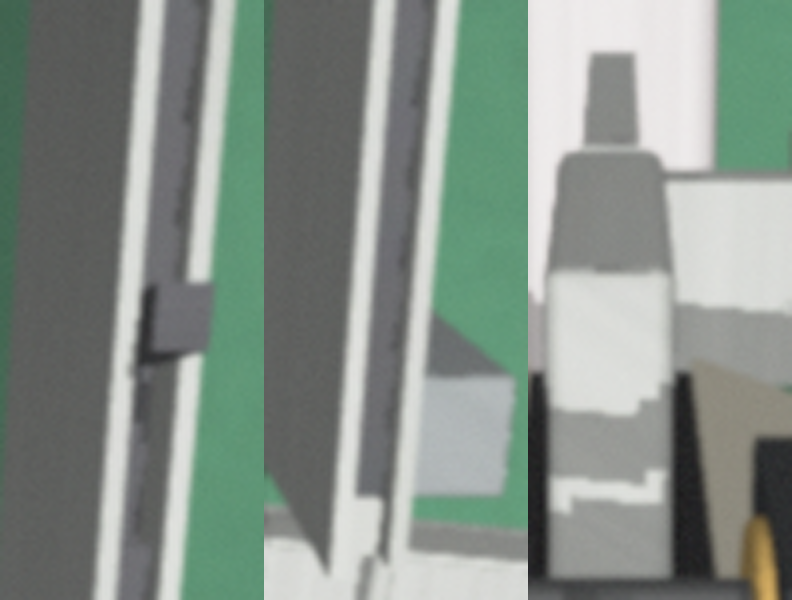

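Run:
```python
from h import *
np.set_printoptions(precision=4,suppress=True)
a=lambda u,v,z: atz("wrist",(400+u/4,v/4),z)
b=lambda u,v,z: atz("wrist",(396+(u-264)/4,150+v/4),z)
L=np.array([a(141,0,.144),a(95,600,.144),b(376,0,.144),b(331,572,.144)])
Rr=np.array([a(165,0,.144),a(121,600,.144),b(392,0,.144),b(357,480,.144)])
for P in (L,Rr):
    k=np.polyfit(P[:,1],P[:,0],1); print(P[:,:2],"yaw",np.degrees(np.arctan(-k[0])),"x@y=0",k[1],"x@.25",np.polyval(k,.25))
BL=np.array([a(207,0,.138),a(187,280,.138),a(183,360,.138),a(157,600,.138),b(434,0,.138),b(405,480,.138)])
k=np.polyfit(BL[:,1],BL[:,0],1);print("backwall inner", np.degrees(np.arctan(-k[0])),k[1],BL)
print("dog",a(155,283,.155),a(213,283,.155),a(207,352,.155),a(150,360,.155))
# hanger block top from 3rd panel (z = TCP+.0188+.022)
z=observe()["position"][2]+.0188+.022
c=lambda u,v,z: atz("wrist",(295+(u-528)/4,200+v/4),z)
print("block +y top edge",c(548,272,z),c(668,272,z))
print("arm far corner", c(792,310,z-.05))
```

```text
[[ 0.6232  0.1322]
 [ 0.6347  0.0252]
 [ 0.6349  0.0252]
 [ 0.6481 -0.1009]] yaw 6.09068623229896 x@y=0 0.6374137940158516 x@.25 0.6107376037811946
[[ 0.6276  0.1327]
 [ 0.64    0.0258]
 [ 0.6381  0.0256]
 [ 0.65   -0.0783]] yaw 6.042354387511285 x@y=0 0.6417279365047827 x@.25 0.6152650157251931
backwall inner 6.693902233783023 0.652873409503927 [[ 0.637   0.1353  0.138 ]
 [ 0.643   0.0874  0.138 ]
 [ 0.6452  0.0728  0.138 ]
 [ 0.6492  0.0264  0.138 ]
 [ 0.6485  0.0264  0.138 ]
 [ 0.6628 -0.0791  0.138 ]]
dog [0.6322 0.0835 0.155 ] [0.643  0.0846 0.155 ] [0.6443 0.0727 0.155 ] [0.6339 0.0702 0.155 ]
block +y top edge [ 0.5442 -0.0225  0.3205] [ 0.5566 -0.0212  0.3205]
arm far corner [ 0.5782 -0.043   0.2705]
```

Run:
```python
from h import *
np.set_printoptions(precision=4,suppress=True)
s=observe();Rt=R.from_rotvec(s["ee_rot"]).as_matrix()
g=s["position"]-.0188*Rt[:,2]
M=np.c_[Rt[:,1],Rt[:,0],-Rt[:,2]] # own x,y,z
P=dict(blkL=(-7,20,22),blkR=(7,20,22),blkLb=(-7,20,-28),armfar=(34,15,-28),armnear=(34,-15,-28),covL=(-18,50,-90),covR=(18,50,-90))
for k,v in P.items(): print(k,proj("wrist",g+M@np.array(v)/1000)[0])
im=cv2.imread("pics/w2.png");o=cv2.resize(im[150:350,270:400],None,fx=3,fy=3,interpolation=cv2.INTER_CUBIC)
for v in P.values():
    q=(proj("wrist",g+M@np.array(v)/1000)[0]-[270,150])*3+1; cv2.circle(o,tuple(int(t) for t in q),3,(0,0,255),-1)
cv2.imwrite("pics/w2d.png",o)
```

```text
blkL [297.0272 275.0231]
blkR [330.6698 275.0185]
blkLb [301.1902 241.5096]
armfar [376.8886 250.3495]
armnear [374.4677 301.029 ]
covL [287.4653 172.526 ]
covR [341.3342 172.509 ]
```

View pics/w2d.png

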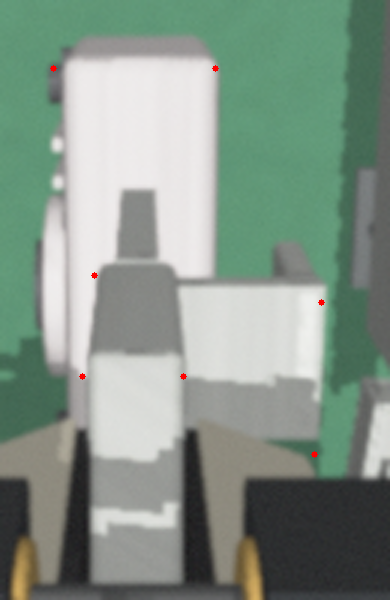

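Emit:
jog_arm --motion '[[[0.004,0.007,0,0,0,0,1],[0.012,0.022,0,0,0,-0.003,1],[0.022,0.039,0,0,0,-0.003,1],[0.03,0.054,0,0,0,-0.003,1],[0.035,0.063,0,0,0,-0.003,1],[0.0376,0.0672,0,0,0,-0.003,1],[0.0376,0.0672,0,0,0,-0.003,1],[0.0376,0.0672,0,0,0,-0.003,1],[0.0376,0.0672,0,0,0,-0.003,1]]]'

```text
clock: 6.08
position: [0.6145, 0.0, 0.2799]
ee_rot: [2.097, 2.339, -0.001]
force: [0.2, 0.3, -4.9]
width: 0.144
gripper_force: 40.0
```

```bash
cat >> h.py <<'E'
def st():
    np.set_printoptions(precision=4,suppress=True)
    s=observe();Rt=R.from_rotvec(s["ee_rot"]).as_matrix();p=s["position"]
    t=p+.031*Rt[:,1]+.0029*Rt[:,0]-Rt[:,2]*(.0188-.062)
    a=np.radians(6.1);d=t[:2]-[.6379,.0791]
    print("t",round(s["clock"],2),"p",p,"tip local xy",d@[np.cos(a),np.sin(a)],d@[-np.sin(a),np.cos(a)],"tipz",t[2],"F",s["force"],"M",s["ft_torque"],"yaw",np.degrees(np.arctan2(Rt[1,1],Rt[0,1])),"tz",Rt[:,2])
E
python3 -c "
from h import *
st()"
```

```text
t 6.08 p [0.6145 0.     0.2799] tip local xy -0.0006611778968296845 -0.07318824197099949 tipz 0.23669892568386808 F [ 0.2439  0.2747 -4.9434] M [-0.0136 -0.149  -0.0201] yaw 6.247685316018017 tz [-0.0005 -0.0008 -1.    ]
```

Emit:
jog_arm --motion '[[[0,0.0005,0.01,0,0,0.002,1],[-0.001,0.0005,0.03,0,0,0.002,1],[-0.001,0.0005,0.05,0,0,0.002,1],[-0.001,0.0005,0.067,0,0,0.002,1],[-0.001,0.0005,0.078,0,0,0.002,1],[-0.001,0.0005,0.083,0,0,0.002,1],[-0.001,0.0005,0.085,0,0,0.002,1],[-0.001,0.0005,0.085,0,0,0.002,1],[-0.001,0.0005,0.085,0,0,0.002,1]]]'

```text
clock: 6.83
position: [0.6163, 0.0001, 0.1959]
ee_rot: [2.098, 2.337, 0.002]
force: [0.5, -0.8, -5.1]
width: 0.146
gripper_force: 40.0
```

```bash
python3 -c "
from h import *
st()
a=get_image('scene');b=get_image('side');c=get_image('wrist')
g=np.radians(6.1);
z=lambda i,r,f:cv2.resize(i[r[0]:r[1],r[2]:r[3]],None,fx=f,fy=f,interpolation=cv2.INTER_CUBIC)
o=np.zeros((600,800,3),np.uint8)
A=z(a,(150,290,240,340),4);B=z(b,(140,290,230,330),4);o[:560,:400]=A;o[:600,400:800]=B
save('pre.png',o)"
```

```text
t 6.83 p [0.6163 0.0001 0.1959] tip local xy 0.0011659335609783667 -0.0733052706083214 tipz 0.15271897053510944 F [ 0.5259 -0.7897 -5.1292] M [-0.0319 -0.1314  0.052 ] yaw 6.1780852940982856 tz [ 0.0015  0.0001 -1.    ]
```

View pics/pre.png

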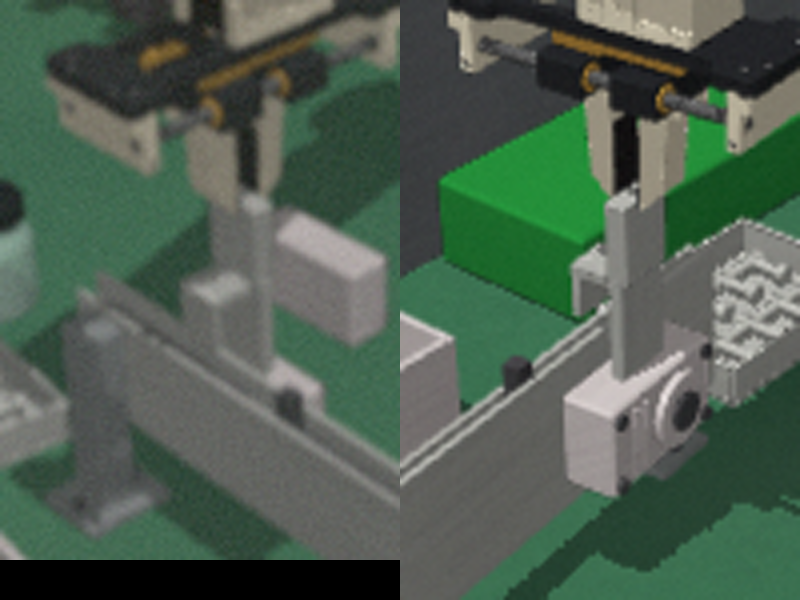

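The tongue is over the slot near the lead-in, with the dog further to +y. I lower it in small steps, watching the force.

Emit:
jog_arm --motion '[[[0,0,0.003,0,0,0,1],[0,0,0.006,0,0,0,1],[0,0,0.008,0,0,0,1],[0,0,0.009,0,0,0,1],[0,0,0.01,0,0,0,1],[0,0,0.01,0,0,0,1],[0,0,0.01,0,0,0,1]]]'

```text
clock: 7.57
position: [0.6157, 0.0, 0.1849]
ee_rot: [-2.098, -2.338, 0.0]
force: [0.3, -0.4, -5.6]
width: 0.146
gripper_force: 40.0
```

```bash
python3 -c "
from h import *
st()"
```

```text
t 7.57 p [0.6157 0.     0.1849] tip local xy 0.0005019729145561197 -0.07332857274764734 tipz 0.14165995001475168 F [ 0.2987 -0.4233 -5.6298] M [-0.0254 -0.0927 -0.0527] yaw 6.184088658570864 tz [-0.0001 -0.     -1.    ]
```

Below the lip's top without contact. I continue down to find the floor.

Emit:
jog_arm --motion '[[[0,0,0.002,0,0,0,1],[0,0,0.004,0,0,0,1],[0,0,0.006,0,0,0,1],[0,0,0.008,0,0,0,1],[0,0,0.009,0,0,0,1],[0,0,0.0095,0,0,0,1],[0,0,0.0095,0,0,0,1]]]'

```text
clock: 8.15
position: [0.6156, -0.0, 0.1752]
ee_rot: [-2.098, -2.338, 0.0]
force: [-0.0, -0.1, -4.9]
width: 0.145
gripper_force: 40.0
```

Emit:
jog_arm --motion '[[[0,0,0.0005,0,0,0,1],[0,0,0.001,0,0,0,1],[0,0,0.001,0,0,0,1]]]'

```text
clock: 8.4
position: [0.6157, 0.0, 0.1744]
ee_rot: [2.098, 2.338, 0.0]
force: [0.2, -0.4, -6.1]
width: 0.143
gripper_force: 40.0
```

```bash
python3 -c "
from h import *
st()"
```

```text
t 8.4 p [0.6157 0.     0.1744] tip local xy 0.0005236058418285714 -0.07332453887845437 tipz 0.1311914702021289 F [ 0.2306 -0.3511 -6.1325] M [-0.0637 -0.0651 -0.0048] yaw 6.181629172475462 tz [ 0.  0. -1.]
```

Emit:
jog_arm --motion '[[[0,0,0.0005,0,0,0,1],[0,0,0.0005,0,0,0,1],[0,0,0.0005,0,0,0,1]]]'

```text
clock: 8.65
position: [0.6157, -0.0, 0.1739]
ee_rot: [2.098, 2.338, -0.0]
force: [0.3, -1.0, -4.5]
width: 0.145
gripper_force: 40.0
```

Emit:
jog_arm --motion '[[[0,0,0.0005,0,0,0,1],[0,0,0.0005,0,0,0,1],[0,0,0.0005,0,0,0,1]]]'

```text
clock: 8.9
position: [0.6157, -0.0, 0.1734]
ee_rot: [-2.098, -2.338, 0.0]
force: [-0.6, -0.1, -4.8]
width: 0.139
gripper_force: 40.0
```

Emit:
jog_arm --motion '[[[0,0,0.0003,0,0,0,1],[0,0,0.0003,0,0,0,1],[0,0,0.0003,0,0,0,1]]]'

```text
clock: 9.15
position: [0.6157, -0.0, 0.1731]
ee_rot: [2.098, 2.338, -0.0]
force: [0.2, -0.3, -4.9]
width: 0.144
gripper_force: 40.0
```

Emit:
jog_arm --motion '[[[0,0,0.0004,0,0,0,1],[0,0,0.0004,0,0,0,1],[0,0,0.0004,0,0,0,1]]]'

```text
clock: 9.4
position: [0.6157, 0.0, 0.1728]
ee_rot: [2.098, 2.338, 0.0]
force: [1.0, 0.3, -5.7]
width: 0.142
gripper_force: 40.0
```

Emit:
jog_arm --motion '[[[0,0,0.0004,0,0,0,1],[0,0,0.0004,0,0,0,1],[0,0,0.0004,0,0,0,1]]]'

```text
clock: 9.65
position: [0.6158, -0.0001, 0.1727]
ee_rot: [2.098, 2.338, 0.0]
force: [-2.2, -1.5, 0.4]
width: 0.14
gripper_force: 40.0
```

Emit:
jog_arm --motion '[[[0,0,0.0003,0,0,0,1],[0,0,0.0003,0,0,0,1],[0,0,0.0003,0,0,0,1]]]'

```text
clock: 9.9
position: [0.6158, -0.0, 0.1726]
ee_rot: [2.098, 2.338, 0.0]
force: [-5.0, -1.2, 5.5]
width: 0.145
gripper_force: 40.0
```

Emit:
jog_arm --motion '[[[0,0,-0.0006,0,0,0,1],[0.002,0,-0.0006,0,0,0,1],[0.006,0,-0.0006,0,0,0,1],[0.012,0,-0.0006,0,0,0,1],[0.018,0,-0.0006,0,0,0,1],[0.024,0,-0.0006,0,0,0,1],[0.03,0,-0.0006,0,0,0,1],[0.034,0,-0.0006,0,0,0,1],[0.036,0,-0.0006,0,0,0,1],[0.036,0,-0.0006,0,0,0,1]]]'

```text
clock: 10.73
position: [0.6121, 0.0356, 0.1727]
ee_rot: [2.098, 2.337, -0.0]
force: [-0.2, -3.7, 2.9]
width: 0.143
gripper_force: 40.0
```

```bash
python3 -c "
from h import *
st()"
```

```text
t 10.73 p [0.6121 0.0356 0.1727] tip local xy 0.0007932592794061948 -0.03758237452519339 tipz 0.12949114423108266 F [-0.1864 -3.6708  2.927 ] M [-1.247  -0.0536 -0.1106] yaw 6.1794326959650805 tz [ 0.0006 -0.0006 -1.    ]
```

Emit:
jog_arm --motion '[[[0,0,-0.0005,0,0,0,1],[0.001,0,-0.0005,0,0,0,1],[0.003,0,-0.0005,0,0,0,1],[0.005,0,-0.0005,0,0,0,1],[0.007,0,-0.0005,0,0,0,1],[0.008,0,-0.0005,0,0,0,1],[0.008,0,-0.0005,0,0,0,1]]]'

```text
clock: 11.32
position: [0.6102, 0.0458, 0.1725]
ee_rot: [-2.095, -2.338, -0.001]
force: [0.8, 0.6, -4.7]
width: 0.143
gripper_force: 40.0
```

Emit:
jog_arm --motion '[[[0.001,0,0,0,0,0,1],[0.002,0,0,0,0,0,1],[0.002,0,0,0,0,0,1]]]'

```text
clock: 11.57
position: [0.6105, 0.0464, 0.1729]
ee_rot: [-2.097, -2.338, -0.0]
force: [-0.7, 0.2, -4.6]
width: 0.142
gripper_force: 40.0
```

Emit:
jog_arm --motion '[[[0.001,0,0,0,0,0,1],[0.001,0,0,0,0,0,1],[0.001,0,0,0,0,0,1]]]'

```text
clock: 11.82
position: [0.6106, 0.0469, 0.1731]
ee_rot: [-2.098, -2.338, -0.0]
force: [0.5, -0.6, -5.0]
width: 0.144
gripper_force: 40.0
```

Emit:
jog_arm --motion '[[[0.0008,0,0,0,0,0,1],[0.001,0,0,0,0,0,1],[0.001,0,0,0,0,0,1]]]'

```text
clock: 12.07
position: [0.6105, 0.0478, 0.1731]
ee_rot: [-2.098, -2.338, -0.0]
force: [0.5, -0.6, -5.5]
width: 0.145
gripper_force: 40.0
```

Emit:
jog_arm --motion '[[[0.0008,0,0,0,0,0,1],[0.001,0,0,0,0,0,1],[0.001,0,0,0,0,0,1]]]'

```text
clock: 12.32
position: [0.6104, 0.0489, 0.1731]
ee_rot: [-2.098, -2.338, -0.0]
force: [-0.2, -0.2, -4.5]
width: 0.142
gripper_force: 40.0
```

Emit:
jog_arm --motion '[[[0.0007,0,0,0,0,0,1],[0.0007,0,0,0,0,0,1],[0.0007,0,0,0,0,0,1]]]'

```text
clock: 12.57
position: [0.6103, 0.0495, 0.1731]
ee_rot: [-2.098, -2.338, -0.0]
force: [-0.3, 0.3, -5.2]
width: 0.143
gripper_force: 40.0
```

Emit:
jog_arm --motion '[[[0.0007,0,0,0,0,0,1],[0.0007,0,0,0,0,0,1],[0.0007,0,0,0,0,0,1]]]'

```text
clock: 12.82
position: [0.6102, 0.0502, 0.1731]
ee_rot: [2.098, 2.338, 0.0]
force: [0.0, 0.6, -5.6]
width: 0.139
gripper_force: 40.0
```

Emit:
jog_arm --motion '[[[0.0007,0,0,0,0,0,1],[0.0007,0,0,0,0,0,1],[0.0007,0,0,0,0,0,1]]]'

```text
clock: 13.07
position: [0.6102, 0.0509, 0.1731]
ee_rot: [2.098, 2.338, 0.0]
force: [0.0, -1.0, -5.1]
width: 0.148
gripper_force: 40.0
```

Emit:
jog_arm --motion '[[[0.0005,0,0,0,0,0,1],[0.0005,0,0,0,0,0,1],[0.0005,0,0,0,0,0,1]]]'

```text
clock: 13.32
position: [0.6101, 0.0514, 0.1731]
ee_rot: [-2.098, -2.338, 0.0]
force: [-0.6, -0.7, -5.1]
width: 0.141
gripper_force: 40.0
```

Emit:
jog_arm --motion '[[[0.0006,0,0,0,0,0,1],[0.0006,0,0,0,0,0,1],[0.0006,0,0,0,0,0,1]]]'

```text
clock: 13.57
position: [0.61, 0.052, 0.1731]
ee_rot: [-2.098, -2.338, 0.0]
force: [-0.4, -0.8, -4.3]
width: 0.142
gripper_force: 40.0
```

Emit:
jog_arm --motion '[[[0.0006,0,0,0,0,0,1],[0.0006,0,0,0,0,0,1],[0.0006,0,0,0,0,0,1]]]'

```text
clock: 13.82
position: [0.61, 0.0526, 0.1731]
ee_rot: [-2.098, -2.338, -0.0]
force: [0.6, 0.1, -4.9]
width: 0.144
gripper_force: 40.0
```

Emit:
jog_arm --motion '[[[0.0005,0,0,0,0,0,1],[0.0005,0,0,0,0,0,1],[0.0005,0,0,0,0,0,1]]]'

```text
clock: 14.07
position: [0.6099, 0.0531, 0.1731]
ee_rot: [-2.098, -2.338, -0.0]
force: [0.4, 0.7, -4.7]
width: 0.139
gripper_force: 40.0
```

Emit:
jog_arm --motion '[[[0.0006,0,0,0,0,0,1],[0.0006,0,0,0,0,0,1],[0.0006,0,0,0,0,0,1]]]'

```text
clock: 14.32
position: [0.6099, 0.0537, 0.1731]
ee_rot: [-2.098, -2.338, -0.0]
force: [0.5, 0.2, -4.2]
width: 0.141
gripper_force: 40.0
```

Emit:
jog_arm --motion '[[[0.0006,0,0,0,0,0,1],[0.0006,0,0,0,0,0,1],[0.0006,0,0,0,0,0,1]]]'

```text
clock: 14.57
position: [0.6098, 0.0543, 0.1731]
ee_rot: [-2.098, -2.338, -0.0]
force: [-0.7, 1.5, -4.4]
width: 0.143
gripper_force: 40.0
```

Emit:
jog_arm --motion '[[[0.0005,0,0,0,0,0,1],[0.0005,0,0,0,0,0,1],[0.0005,0,0,0,0,0,1]]]'

```text
clock: 14.82
position: [0.6097, 0.0548, 0.1731]
ee_rot: [-2.098, -2.338, -0.0]
force: [0.0, 0.3, -4.8]
width: 0.145
gripper_force: 40.0
```

Emit:
jog_arm --motion '[[[0.0006,0,0,0,0,0,1],[0.0006,0,0,0,0,0,1],[0.0006,0,0,0,0,0,1]]]'

```text
clock: 15.07
position: [0.6097, 0.0554, 0.1731]
ee_rot: [2.098, 2.338, 0.0]
force: [-0.2, -0.4, -5.3]
width: 0.142
gripper_force: 40.0
```

Emit:
jog_arm --motion '[[[0.0006,0,0,0,0,0,1],[0.0006,0,0,0,0,0,1],[0.0006,0,0,0,0,0,1]]]'

```text
clock: 15.32
position: [0.6096, 0.056, 0.1731]
ee_rot: [-2.098, -2.338, -0.0]
force: [-0.6, -0.3, -4.3]
width: 0.142
gripper_force: 40.0
```

Emit:
jog_arm --motion '[[[0.0006,0,0,0,0,0,1],[0.0006,0,0,0,0,0,1],[0.0006,0,0,0,0,0,1]]]'

```text
clock: 15.57
position: [0.6096, 0.0566, 0.1731]
ee_rot: [-2.098, -2.338, -0.0]
force: [-0.1, -0.8, -4.1]
width: 0.144
gripper_force: 40.0
```

```bash
python3 -c "
from h import *
st()
save('w3.png',get_image('wrist'))
st()"
```

```text
t 15.57 p [0.6096 0.0566 0.1731] tip local xy 0.0004366060502439803 -0.01641169966683452 tipz 0.12994845482619083 F [-0.1039 -0.7857 -4.1275] M [ 0.0997 -0.0744  0.0374] yaw 6.188501531393948 tz [ 0.      0.0001 -1.    ]
t 15.62 p [0.6096 0.0565 0.1731] tip local xy 0.00045171699306671595 -0.016516995627038924 tipz 0.12992793502136413 F [-0.6025 -0.3283 -5.1433] M [ 0.1109 -0.083  -0.0099] yaw 6.185062039219398 tz [ 0. -0. -1.]
```

Run:
```python
from h import *
s=observe();Rt=R.from_rotvec(s["ee_rot"]).as_matrix()
g=s["position"]-.0188*Rt[:,2];M=np.c_[Rt[:,1],Rt[:,0],-Rt[:,2]]
print(proj("wrist",[g+M@np.array(v)/1000 for v in ((34,17.9,-28),(34,-12,-28),(-7,22.9,22))]))
im=cv2.imread("pics/w3.png");o=cv2.resize(im[180:320,270:455],None,fx=4.2,fy=4.2,interpolation=cv2.INTER_CUBIC);cv2.imwrite("pics/w3c.png",o);print(o.shape)
```

```text
[[377.22252444 245.24250625]
 [374.78469455 296.16446747]
 [297.01708428 268.48641197]]
(588, 777, 3)
```

View pics/w3c.png

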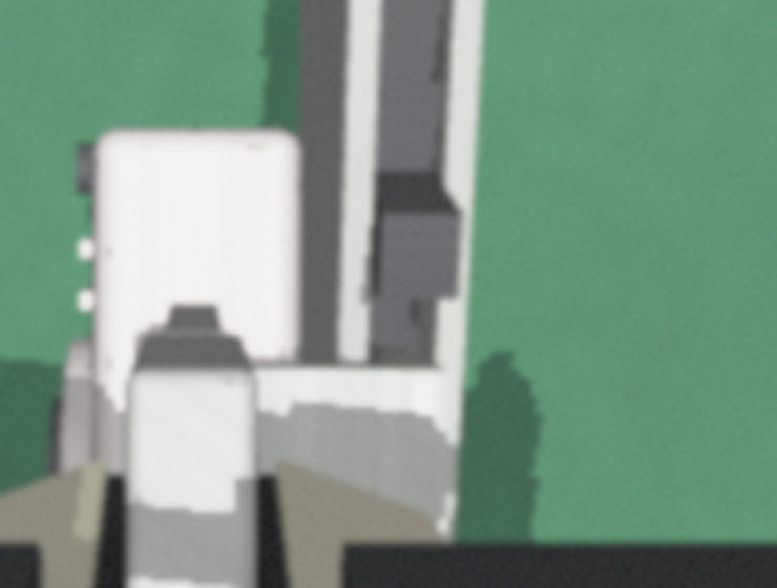

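Run:
```python
from h import *
np.set_printoptions(precision=4,suppress=True)
c=lambda u,v,z: atz("wrist",(270+u/4.2,180+v/4.2),z)
a=np.radians(6.1);u=np.array([-np.sin(a),np.cos(a)])
for n,p in (("arm edge",c(400,368,.1639)),("dog near",c(415,297,.155)),("dog far",c(415,211,.155)),("blk",c(190,372,.2139))): print(n,p,(p[:2]-[.6379,.0791])@u)
```

```text
arm edge [0.6369 0.0645 0.1639] -0.014372380345323042
dog near [0.639  0.0717 0.155 ] -0.007437533687921693
dog far [0.6372 0.0836 0.155 ] 0.004532429562886315
blk [0.6077 0.0793 0.2139] 0.0033932158911250316
```

Run:
```python
from h import *
from scipy.optimize import least_squares
np.set_printoptions(precision=4,suppress=True)
s=observe();Rt=R.from_rotvec(s["ee_rot"]).as_matrix()
g=s["position"]-.0188*Rt[:,2];M=np.c_[Rt[:,1],Rt[:,0],-Rt[:,2]]
L=np.array([(0,20,22),(28,15,-28),(2,50,-90)])/1000.
def rows(q):
    P=R.from_euler("x",q[0]).apply(L+[0,q[1],0]); return proj("wrist",g+P@M.T)[:,1]
# shift-invariant: camera-to-tool geometry is fixed, so w2 rows can use the same pose
for n,o in (("w2",[268,244,169]),("w3",[180+372/4.2,180+367/4.2,180+133/4.2])):
    r=least_squares(lambda q:rows(q)-o,[0,0],x_scale=[.1,.01]); th,oy=r.x
    tip=R.from_euler("x",th).apply([[.031,oy-.015,-.062],[.031,oy+.015,-.062],[.031,oy,-.062]])
    print(n,np.degrees(th),oy,r.fun,tip[:,1:])
```

```text
w2 -0.3107841234727297 0.003140495041667011 [-0.4365  1.035  -0.5542] [[-0.0122 -0.0619]
 [ 0.0178 -0.0621]
 [ 0.0028 -0.062 ]]
w3 -14.658922845696551 -0.0037268133012630378 [-0.4932  1.1361 -0.6293] [[-0.0338 -0.0552]
 [-0.0048 -0.0628]
 [-0.0193 -0.059 ]]
```

The hanger has pitched about 14.7° in the pads during the slide, with its lower part lagging to -y. I tilt the tool to bring it upright, after a slight lift and a move back, still inside the slot, and grip harder.

Emit:
jog_arm --motion '[[[0,0,-0.003,0,0,0,1],[-0.002,0,-0.005,0,0,0,1],[-0.005,0,-0.006,0,0.04,0,1],[-0.008,0,-0.006,0,0.1,0,1],[-0.01,0,-0.006,0,0.16,0,1],[-0.012,0,-0.005,0,0.22,0,1],[-0.012,0,-0.004,0,0.25,0,1],[-0.012,0,-0.004,0,0.256,0,1],[-0.012,0,-0.004,0,0.256,0,1]]]' --force 60

```text
clock: 16.37
position: [0.611, 0.0431, 0.1769]
ee_rot: [-1.967, -2.187, -0.252]
force: [-0.3, -0.4, -5.1]
width: 0.138
gripper_force: 60.0
```

```bash
cat > fit.py <<'E'
from h import *
import sys
# tilt of strap/cover in the side & scene pictures: compare with projected upright model
np.set_printoptions(precision=4,suppress=True)
s=observe();Rt=R.from_rotvec(s["ee_rot"]).as_matrix();p=s["position"]
t=p+Rt@np.array([-.0193,.031,.0402])
a=np.radians(6.1);d=t[:2]-[.6379,.0791]
print("t",round(s["clock"],2),"p",p,"tip",d@[np.cos(a),np.sin(a)],d@[-np.sin(a),np.cos(a)],t[2],"F",s["force"],"M",s["ft_torque"])
n=np.array([[-np.sin(.2558),0,-np.cos(.2558)]]) # hanger up in tool axes
print("hanger up (world)",(Rt@n[0]),"closing axis",Rt[:,1])
E
python3 fit.py
python3 - <<'E'
from h import *
save("w4.png",get_image("wrist"));a=get_image("side");save("s4.png",a)
for c in("side","wrist"):
  for q in ("hanger_cover","hook_tip"):
    for r in silhouettes(q,c)[:1]:
        ys,xs=np.where(r["mask"]);print(c,q,r["p"],r["pixel"],xs.min(),xs.max(),ys.min(),ys.max())
        cc=max(cv2.findContours(r["mask"].astype(np.uint8),0,2)[0],key=cv2.contourArea)
        print(cv2.approxPolyDP(cc,3,True)[:,0].tolist())
E
```

```text
t 16.37 p [0.611  0.0431 0.1769] tip 0.0003580207625470758 -0.04148699079241353 0.13309049641813298 F [-0.3343 -0.4344 -5.0955] M [-0.5022 -0.1958 -0.0216]
hanger up (world) [ 0.0522 -0.4862  0.8723] closing axis [ 0.9944  0.1058 -0.0005]
side hanger_cover 0.74 [281.0, 245.7] 263 300 201 279
[[279, 201], [265, 221], [266, 230], [274, 227], [275, 243], [263, 253], [263, 270], [274, 279], [300, 257], [300, 240], [287, 232], [287, 206], [281, 207]]
side hook_tip 0.86 [277.6, 243.8] 263 300 201 278
[[280, 201], [264, 219], [264, 230], [272, 228], [275, 241], [263, 252], [263, 270], [273, 278], [300, 256], [300, 239], [287, 232], [287, 206], [281, 206]]
wrist hanger_cover 0.73 [319.9, 274.8] 282 376 214 345
[[298, 214], [289, 221], [293, 231], [293, 262], [287, 266], [282, 292], [294, 289], [301, 295], [301, 344], [327, 343], [330, 294], [341, 289], [376, 307], [376, 270], [367, 266], [340, 267], [339, 216]]
wrist hook_tip 0.57 [320.5, 275.5] 282 377 214 344
[[298, 214], [290, 220], [290, 254], [294, 260], [286, 269], [282, 292], [294, 289], [301, 294], [301, 342], [329, 344], [330, 294], [340, 290], [369, 301], [375, 308], [377, 271], [365, 266], [357, 270], [341, 267], [341, 222], [337, 215]]
```

```bash
sed -i 's/-np.sin(.2558)/np.sin(.2558)/' fit.py; python3 fit.py
python3 - <<'E'
from h import *
np.set_printoptions(precision=1,suppress=True)
s=observe();Rt=R.from_rotvec(s["ee_rot"]).as_matrix();p=s["position"]
r=silhouettes("hook_tip","side")[0]["mask"]; 
import itertools
bx=lambda x,y,z:list(itertools.product(x,y,z))
parts=[bx((-18,18),(-50,50),(-150,-90)),bx((-7,7),(-20,20),(-28,22)),bx((-4,4),(-20,20),(-90,-28)),bx((7,34),(-15,15),(-34,-28)),bx((28,34),(-15,15),(-62,-28))]
M=np.c_[Rt[:,1],Rt[:,0],-Rt[:,2]]
for c in ("side","scene"):
    get_image(c); m=silhouettes("hook_tip",c)[0]["mask"]
    rail=None
    for deg in (-24,-20,-17,-14.7,-12,-9,-5,0):
        th=np.radians(deg); best=None
        for oy in np.arange(-10,8,1.):
            k=np.zeros((480,640),np.uint8)
            for b in parts:
                P=R.from_euler("x",th).apply(np.array(b)/1000.+[0,oy/1000,0]); q=proj(c,p-.0188*Rt[:,2]+P@M.T)
                cv2.fillConvexPoly(k,cv2.convexHull(np.round(q).astype(np.int32)),1)
            iou=(m&(k>0)).sum()/(m|(k>0)).sum()
            if best is None or iou>best[0]: best=(iou,oy)
        print(c,deg,round(best[0],3),best[1])
E
```

```text
t 16.67 p [0.6108 0.0457 0.1775] tip 0.0005811093684014916 -0.03873691273365083 0.13376319865106598 F [-0.3593 -0.1893 -4.1657] M [-0.554  -0.2105  0.0094]
hanger up (world) [-0.0006  0.0002  1.    ] closing axis [0.994  0.1096 0.0006]
side -24 0.834 7.0
side -20 0.875 1.0
side -17 0.894 -1.0
side -14.7 0.887 -4.0
side -12 0.865 -6.0
side -9 0.824 -10.0
side -5 0.758 -9.0
side 0 0.663 -10.0
scene -24 0.334 1.0
scene -20 0.331 -2.0
scene -17 0.328 -7.0
scene -14.7 0.324 -8.0
scene -12 0.322 -8.0
scene -9 0.314 -9.0
scene -5 0.305 -10.0
scene 0 0.278 -8.0
```

Emit:
jog_arm --motion '[[[-0.0003,0,0.001,0,0,0,1],[-0.0005,0,0.0019,0,0,0,1],[0.0005,0,0.0022,0,0,0,1],[0.0024,0,0.0027,0,0,0,1],[0.0043,0,0.0032,0,0,0,1],[0.0062,0,0.0037,0,0,0,1],[0.0081,0,0.0042,0,0,0,1],[0.0091,0,0.0044,0,0,0,1],[0.0091,0,0.0044,0,0,0,1],[0.0091,0,0.0044,0,0,0,1]]]'

```text
clock: 17.75
position: [0.6098, 0.0545, 0.1752]
ee_rot: [-1.964, -2.189, -0.253]
force: [0.2, 0.5, -5.8]
width: 0.14
gripper_force: 60.0
```

```bash
python3 fit.py
```

```text
t 17.75 p [0.6098 0.0545 0.1752] tip 0.00043993481415257035 -0.029932846994504797 0.13141430310875685 F [ 0.1835  0.4689 -5.8031] M [-0.6428 -0.1575  0.0285]
hanger up (world) [-0.     -0.0001  1.    ] closing axis [0.9942 0.1079 0.    ]
```

Free, with the tip at -0.030. I continue towards the dog: 4 mm, then millimetre steps.

Emit:
jog_arm --motion '[[[0.001,0,0.0003,0,0,0,1],[0.002,0,0.0005,0,0,0,1],[0.003,0,0.0008,0,0,0,1],[0.0039,0,0.001,0,0,0,1],[0.0039,0,0.001,0,0,0,1]]]'

```text
clock: 18.17
position: [0.6093, 0.0588, 0.1752]
ee_rot: [-1.964, -2.189, -0.253]
force: [-0.2, 0.7, -5.6]
width: 0.139
gripper_force: 60.0
```

Emit:
jog_arm --motion '[[[0.0005,0,0.0001,0,0,0,1],[0.001,0,0.0003,0,0,0,1],[0.001,0,0.0003,0,0,0,1]]]'

```text
clock: 18.42
position: [0.6092, 0.0596, 0.1752]
ee_rot: [-1.964, -2.188, -0.253]
force: [0.6, -1.0, -4.3]
width: 0.139
gripper_force: 60.0
```

Emit:
jog_arm --motion '[[[0.0005,0,0.0001,0,0,0,1],[0.0007,0,0.0002,0,0,0,1],[0.0007,0,0.0002,0,0,0,1]]]'

```text
clock: 18.67
position: [0.6092, 0.0603, 0.1751]
ee_rot: [-1.964, -2.188, -0.253]
force: [0.6, -0.3, -5.0]
width: 0.136
gripper_force: 60.0
```

Emit:
jog_arm --motion '[[[0.0005,0,0.0001,0,0,0,1],[0.0007,0,0.0002,0,0,0,1],[0.0007,0,0.0002,0,0,0,1]]]'

```text
clock: 18.92
position: [0.6091, 0.061, 0.1752]
ee_rot: [-1.964, -2.188, -0.253]
force: [0.4, -0.0, -4.8]
width: 0.14
gripper_force: 60.0
```

Emit:
jog_arm --motion '[[[0.0005,0,0.0001,0,0,0,1],[0.0005,0,0.0001,0,0,0,1],[0.0005,0,0.0001,0,0,0,1]]]'

```text
clock: 19.17
position: [0.609, 0.0615, 0.1751]
ee_rot: [-1.964, -2.188, -0.253]
force: [0.6, -0.5, -4.5]
width: 0.138
gripper_force: 60.0
```

Emit:
jog_arm --motion '[[[0.0005,0,0.0001,0,0,0,1],[0.0005,0,0.0001,0,0,0,1],[0.0005,0,0.0001,0,0,0,1]]]'

```text
clock: 19.42
position: [0.609, 0.062, 0.1752]
ee_rot: [-1.964, -2.188, -0.253]
force: [-0.4, -0.1, -5.6]
width: 0.138
gripper_force: 60.0
```

Emit:
jog_arm --motion '[[[0.0005,0,0.0001,0,0,0,1],[0.0005,0,0.0001,0,0,0,1],[0.0005,0,0.0001,0,0,0,1]]]'

```text
clock: 19.67
position: [0.6089, 0.0624, 0.1752]
ee_rot: [-1.964, -2.188, -0.253]
force: [0.3, 0.2, -5.2]
width: 0.139
gripper_force: 60.0
```

Emit:
jog_arm --motion '[[[0.0004,0,0.0001,0,0,0,1],[0.0004,0,0.0001,0,0,0,1],[0.0004,0,0.0001,0,0,0,1]]]'

```text
clock: 19.92
position: [0.6089, 0.0628, 0.1752]
ee_rot: [-1.964, -2.188, -0.253]
force: [0.2, -0.5, -5.3]
width: 0.139
gripper_force: 60.0
```

Emit:
jog_arm --motion '[[[0.0005,0,0.0001,0,0,0,1],[0.0005,0,0.0001,0,0,0,1],[0.0005,0,0.0001,0,0,0,1]]]'

```text
clock: 20.17
position: [0.6089, 0.0632, 0.1753]
ee_rot: [-1.964, -2.188, -0.253]
force: [0.1, -0.7, -4.1]
width: 0.14
gripper_force: 60.0
```

Emit:
jog_arm --motion '[[[0.0005,0,0.0001,0,0,0,1],[0.0005,0,0.0001,0,0,0,1],[0.0005,0,0.0001,0,0,0,1]]]'

```text
clock: 20.42
position: [0.6088, 0.0636, 0.1753]
ee_rot: [-1.964, -2.188, -0.253]
force: [0.3, -1.9, -3.6]
width: 0.14
gripper_force: 60.0
```

Emit:
jog_arm --motion '[[[0.0005,0,0.0001,0,0,0,1],[0.0005,0,0.0001,0,0,0,1],[0.0005,0,0.0001,0,0,0,1]]]'

```text
clock: 20.67
position: [0.6088, 0.0641, 0.1753]
ee_rot: [-1.965, -2.188, -0.253]
force: [-0.4, -2.5, -4.5]
width: 0.137
gripper_force: 60.0
```

Emit:
jog_arm --motion '[[[0.0004,0,0.0001,0,0,0,1],[0.0004,0,0.0001,0,0,0,1],[0.0004,0,0.0001,0,0,0,1]]]'

```text
clock: 20.92
position: [0.6087, 0.0645, 0.1753]
ee_rot: [-1.965, -2.188, -0.252]
force: [-0.6, -2.7, -1.8]
width: 0.137
gripper_force: 60.0
```

```bash
python3 fit.py
python3 - <<'E'
from h import *
im=get_image("wrist");save("w5.png",im)
for r in silhouettes("hook_tip","wrist")[:1]:
    cc=max(cv2.findContours(r["mask"].astype(np.uint8),0,2)[0],key=cv2.contourArea)
    print(cv2.approxPolyDP(cc,3,True)[:,0].tolist())
E
```

```text
t 20.92 p [0.6087 0.0645 0.1753] tip 0.0004277890968737554 -0.019904502991840017 0.13155971032608577 F [-0.5901 -2.7431 -1.8291] M [-1.1918 -0.0769 -0.0668]
hanger up (world) [-0.      0.0002  1.    ] closing axis [0.9942 0.1075 0.    ]
[[337, 218], [297, 219], [289, 224], [293, 266], [287, 271], [283, 291], [295, 289], [301, 294], [302, 344], [329, 343], [329, 295], [336, 289], [375, 305], [375, 273], [340, 269], [342, 225]]
```

Touched the dog at tip ≈ -0.021. I back off a little, trim the tilt and check.

Emit:
jog_arm --motion '[[[-0.001,0,-0.0003,0,0,0,1],[-0.002,0,-0.0005,0,0,0,1],[-0.0035,0,-0.0009,0,0.01,0,1],[-0.0037,0,-0.001,0,0.02,0,1],[-0.0037,0,-0.001,0,0.03,0,1],[-0.0037,0,-0.001,0,0.03,0,1],[-0.0037,0,-0.001,0,0.03,0,1]]]'

```text
clock: 21.6
position: [0.6091, 0.0607, 0.1751]
ee_rot: [-1.948, -2.169, -0.28]
force: [0.5, -0.2, -5.5]
width: 0.141
gripper_force: 60.0
```

Emit:
jog_arm --motion '[[[-0.0003,0,0.001,0,0,0,1],[-0.0006,0,0.002,0,0,0,1],[-0.0009,0,0.003,0,0,0,1],[-0.0011,0,0.0038,0,0,0,1],[-0.0011,0,0.0038,0,0,0,1]]]'

```text
clock: 22.02
position: [0.6089, 0.0611, 0.1711]
ee_rot: [-1.947, -2.17, -0.28]
force: [-0.2, 0.4, -5.5]
width: 0.137
gripper_force: 60.0
```

```bash
python3 fit.py
```

```text
t 22.02 p [0.6089 0.0611 0.1711] tip 0.0002756053043517397 -0.02194353665510392 0.12712077718207132 F [-0.2378  0.4294 -5.5311] M [-0.6799 -0.1596  0.0308]
hanger up (world) [ 0.0036 -0.03    0.9995] closing axis [ 0.9942  0.108  -0.0003]
```

Emit:
jog_arm --motion '[[[-0.0004,0,0.001,0,0,0,1],[-0.0008,0,0.002,0,0,0,1],[-0.0012,0,0.003,0,0,0,1],[-0.0015,0,0.004,0,0,0,1],[-0.0018,0,0.005,0,0,0,1],[-0.0018,0,0.005,0,0,0,1],[-0.0018,0,0.005,0,0,0,1]]]'

```text
clock: 22.6
position: [0.6091, 0.0606, 0.166]
ee_rot: [-1.947, -2.17, -0.28]
force: [-0.6, 0.6, -4.7]
width: 0.142
gripper_force: 60.0
```

Emit:
jog_arm --motion '[[[-0.0002,0,0.0006,0,0,0,1],[-0.0002,0,0.0006,0,0,0,1],[-0.0002,0,0.0006,0,0,0,1]]]'

```text
clock: 22.85
position: [0.6091, 0.0606, 0.1655]
ee_rot: [-1.948, -2.17, -0.28]
force: [-0.4, -0.1, -5.0]
width: 0.136
gripper_force: 60.0
```

Emit:
jog_arm --motion '[[[-0.0001,0,0.0004,0,0,0,1],[-0.0001,0,0.0004,0,0,0,1],[-0.0001,0,0.0004,0,0,0,1]]]'

```text
clock: 23.1
position: [0.6091, 0.0607, 0.165]
ee_rot: [-1.947, -2.17, -0.28]
force: [-0.4, -0.6, -4.9]
width: 0.14
gripper_force: 60.0
```

```bash
python3 fit.py
```

```text
t 23.1 p [0.6091 0.0607 0.165 ] tip 0.00040262471444182165 -0.022410124210302192 0.12099446464280653 F [-0.357  -0.603  -4.8816] M [-0.608  -0.1736 -0.0118]
hanger up (world) [ 0.0033 -0.03    0.9995] closing axis [ 0.9942  0.1077 -0.    ]
```

Emit:
jog_arm --motion '[[[-0.0002,0,0.0006,0,0,0,1],[-0.0002,0,0.0006,0,0,0,1],[-0.0002,0,0.0006,0,0,0,1]]]'

```text
clock: 23.35
position: [0.6092, 0.0607, 0.1645]
ee_rot: [-1.947, -2.17, -0.281]
force: [-0.3, -0.8, -3.4]
width: 0.141
gripper_force: 60.0
```

Emit:
jog_arm --motion '[[[-0.0001,0,0.0004,0,0,0,1],[-0.0001,0,0.0004,0,0,0,1],[-0.0001,0,0.0004,0,0,0,1]]]'

```text
clock: 23.6
position: [0.6092, 0.0609, 0.1644]
ee_rot: [-1.947, -2.17, -0.281]
force: [-1.5, 0.0, 1.1]
width: 0.141
gripper_force: 60.0
```

Emit:
jog_arm --motion '[[[-0.0001,0,0.0004,0,0,0,1],[-0.0001,0,0.0004,0,0,0,1],[-0.0001,0,0.0004,0,0,0,1]]]'

```text
clock: 23.85
position: [0.6092, 0.061, 0.1643]
ee_rot: [-1.947, -2.17, -0.281]
force: [-2.7, -1.4, 5.7]
width: 0.136
gripper_force: 60.0
```

Emit:
jog_arm --motion '[[[-0.0001,0,0.0003,0,0,0,1],[-0.0001,0,0.0003,0,0,0,1],[-0.0001,0,0.0003,0,0,0,1]]]'

```text
clock: 24.1
position: [0.6092, 0.0612, 0.1643]
ee_rot: [-1.947, -2.17, -0.281]
force: [-5.0, 0.4, 7.7]
width: 0.134
gripper_force: 60.0
```

On the pocket floor, 10 mm below the level floor. I unload, soften the grip so it settles, then open.

Emit:
jog_arm --motion '[[[0.0001,0,-0.0004,0,0,0,1],[0.0002,0,-0.0007,0,0,0,1],[0.0002,0,-0.0007,0,0,0,1]]]'

```text
clock: 24.35
position: [0.6092, 0.0608, 0.1643]
ee_rot: [-1.947, -2.17, -0.281]
force: [-3.2, -0.0, 5.2]
width: 0.143
gripper_force: 60.0
```

Emit:
jog_arm --motion '[[[0,0,0,0,0,0,1],[0,0,0,0,0,0,1],[0,0,0,0,0,0,1],[0,0,0,0,0,0,1],[0,0,0,0,0,0,1]]]' --force 4

```text
clock: 24.77
position: [0.6091, 0.0608, 0.1641]
ee_rot: [-1.947, -2.17, -0.281]
force: [-4.0, 0.7, 5.1]
width: 0.148
gripper_force: 4.0
```

```bash
python3 fit.py
```

```text
t 24.77 p [0.6091 0.0608 0.1641] tip 0.0004438248604088362 -0.02230494002686454 0.1200742248662785 F [-3.9624  0.6825  5.1302] M [0.0649 0.7028 0.1962]
hanger up (world) [ 0.0032 -0.0301  0.9995] closing axis [0.9942 0.1078 0.    ]
```

Emit:
jog_arm --motion '[[[0,0,0,0,0,0,0.5],[0,0,0,0,0,0,0.3],[0,0,0,0,0,0,0.1],[0,0,0,0,0,0,0],[0,0,0,0,0,0,0],[0,0,0,0,0,0,0],[0,0,0,0,0,0,0],[0,0,0,0,0,0,0]]]'

```text
clock: 25.43
position: [0.6092, 0.0606, 0.164]
ee_rot: [-1.948, -2.17, -0.28]
force: [0.9, 0.7, -0.2]
width: 0.5
gripper_force: 0.0
```

```bash
cat > fin.py <<'E'
from h import *
from scipy.optimize import minimize
import itertools
# pose of hung hanger from silhouettes: local y of tongue and tilt about rail x
bx=lambda x,y,z:list(itertools.product(x,y,z))
parts=[bx((-18,18),(-50,50),(-150,-90)),bx((-7,7),(-20,20),(-28,22)),bx((-4,4),(-20,20),(-90,-28)),bx((7,34),(-15,15),(-34,-28))]
a=np.radians(6.1);M=np.array([[np.cos(a),-np.sin(a),0],[np.sin(a),np.cos(a),0],[0,0,1]])
for c in ("side",):
    save(c+"_f.png",get_image(c)); r=silhouettes("hook_tip",c)[0]; m=r["mask"]
    res=[]
    for deg in (-12,-9,-6,-4,-2,0,2,4,6,9,12):
        for y in np.arange(-34,-10,2.):
            for z in (182,187,192):
                k=np.zeros((480,640),np.uint8)
                for b in parts:
                    P=R.from_euler("x",deg,degrees=True).apply(np.array(b)/1000.-[.031,0,-z/1000+.0]) if 0 else R.from_euler("x",deg,degrees=True).apply(np.array(b)/1000.+[0,0,.062])+[-.031,y/1000,z/1000-.062]
                    q=proj(c,np.array([.6379,.0791,0])+P@M.T)
                    cv2.fillConvexPoly(k,cv2.convexHull(np.round(q).astype(np.int32)),1)
                res.append(((m&(k>0)).sum()/(m|(k>0)).sum(),deg,y,z))
    print(c,r["p"],m.sum(),sorted(res)[::-1][:4])
E
python3 fit.py;python3 fin.py
```

```text
t 25.43 p [0.6092 0.0606 0.164 ] tip 0.0005201448346331251 -0.02248877717716744 0.11999499254241391 F [ 0.8773  0.6852 -0.1509] M [-0.3752 -0.1379 -0.0565]
hanger up (world) [ 0.0031 -0.0299  0.9995] closing axis [0.9942 0.1076 0.0001]
side 0.69 1740 [(np.float64(0.8772727272727273), 0, np.float64(-20.0), 182), (np.float64(0.8732394366197183), 0, np.float64(-22.0), 182), (np.float64(0.8724259166248116), 2, np.float64(-22.0), 182), (np.float64(0.8704168759417378), 2, np.float64(-24.0), 182)]
```

Upright, home (grip at 182 mm) and free of the fingers. I open wider and retreat upwards.

Emit:
jog_arm --motion '[[[0,0,0,0,0,0,-0.3],[0.002,0,-0.006,0,0,0,-0.3],[0.005,0,-0.017,0,0,0,-0.3],[0.01,0,-0.034,0,0,0,-0.3],[0.017,0,-0.058,0,0,0,-0.3],[0.025,0,-0.084,0,0,0,-0.3],[0.031,0,-0.105,0,0,0,-0.3],[0.035,0,-0.118,0,0,0,-0.3],[0.035,0,-0.118,0,0,0,-0.3],[0.035,0,-0.118,0,0,0,-0.3]]]'

```text
clock: 26.37
position: [0.6096, 0.0611, 0.2885]
ee_rot: [-1.948, -2.172, -0.283]
force: [0.6, -0.4, -0.7]
width: 0.649
gripper_force: 0.0
```

```bash
python3 fin.py; python3 -c "
from h import *
print(observe()['position'],observe()['force'])
a=cv2.imread('pics/side0.png').astype(int);b=cv2.imread('pics/side_f.png').astype(int)
d=(abs(a-b).max(2)>60).astype(np.uint8);n,l,s,c=cv2.connectedComponentsWithStats(d)
print([tuple(x) for x in s[1:] if x[4]>25])"
```

```text
side 0.81 1749 [(np.float64(0.8788490661282181), 2, np.float64(-22.0), 187), (np.float64(0.875062719518314), 2, np.float64(-22.0), 182), (np.float64(0.8730556949322629), 2, np.float64(-24.0), 182), (np.float64(0.8710644677661169), 0, np.float64(-20.0), 187)]
[0.60861896 0.06073833 0.28646307] [ 0.61536442 -1.2113897  -0.05316606]
[(np.int32(540), np.int32(0), np.int32(36), np.int32(78), np.int32(959)), (np.int32(539), np.int32(0), np.int32(101), np.int32(196), np.int32(7715)), (np.int32(266), np.int32(50), np.int32(40), np.int32(11), np.int32(170)), (np.int32(275), np.int32(59), np.int32(21), np.int32(8), np.int32(108)), (np.int32(267), np.int32(71), np.int32(50), np.int32(39), np.int32(1414)), (np.int32(555), np.int32(78), np.int32(24), np.int32(5), np.int32(73)), (np.int32(537), np.int32(94), np.int32(11), np.int32(6), np.int32(32)), (np.int32(542), np.int32(99), np.int32(4), np.int32(17), np.int32(31)), (np.int32(231), np.int32(100), np.int32(52), np.int32(18), np.int32(290)), (np.int32(634), np.int32(100), np.int32(6), np.int32(28), np.int32(121)), (np.int32(284), np.int32(118), 
[... 161 characters left out ...]
), np.int32(15), np.int32(156)), (np.int32(401), np.int32(205), np.int32(36), np.int32(34), np.int32(598)), (np.int32(261), np.int32(207), np.int32(26), np.int32(23), np.int32(178)), (np.int32(616), np.int32(219), np.int32(7), np.int32(34), np.int32(42)), (np.int32(539), np.int32(243), np.int32(9), np.int32(18), np.int32(89)), (np.int32(258), np.int32(247), np.int32(37), np.int32(40), np.int32(626)), (np.int32(526), np.int32(265), np.int32(10), np.int32(22), np.int32(76)), (np.int32(564), np.int32(274), np.int32(18), np.int32(23), np.int32(204)), (np.int32(522), np.int32(296), np.int32(6), np.int32(13), np.int32(26)), (np.int32(618), np.int32(340), np.int32(22), np.int32(29), np.int32(219))]
```

```bash
sed -e 's/(-12,-9,-6,-4,-2,0,2,4,6,9,12)/(-3,-2,-1,0,1,2,3,4)/; s/np.arange(-34,-10,2.)/np.arange(-28,-15,1.5)/; s/(182,187,192)/(176,179,182,185,188,192)/; s/\[:4\]/[:8]/' fin.py > fin2.py; python3 fin2.py | tr ')' '\n' | grep -o '[-0-9.]*' | tr '\n' ' '
```

```text
0.67 1736 . 64 0.8814852492370295 1 . 64 -22.0 185 . 64 0.875189489641233 2 . 64 -22.0 185 . 64 0.8744959677419355 1 . 64 -22.0 182 . 64 0.8714859437751004 2 . 64 -20.5 185 . 64 0.8712273641851107 0 . 64 -22.0 182 . 64 0.8710327455919396 3 . 64 -23.5 182 . 64 0.8705108750632271 0 . 64 -23.5 182 . 64 0.8704168759417378 2 . 64 -22.0 182
```

```bash
python3 -c "
from cell import *
print(sign_off())"
```

```text
the job is handed in; nothing more can be done
None
```

The job is handed in: the hooked cover hangs upright (within about 1°) in the pocket at the stop dog, and the arm is clear. The hanger tipped about 15° in the fingers during the slide, so I righted it before lowering. The highest rail force I read was about 13 N, but I read it only at the end of each move. I did not check the other objects individually.

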